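# Feel check on the knee shell

### The job

Do the feel check on the grey titanium-look knee shell: lightly touch the blue sprung cap on top of it with the fingertips, without shifting, tipping or lifting the shell or touching its yellow cap, and withdraw. Then log the check by pressing the green key all the way down and letting it spring back up. Leave everything else on the bench alone: the white trial shell has the same caps but is not to be touched, nor are the amber and red keys or the other parts and tools.

Things in the scene. Friction and masses are not known exactly. Their poses are not given: they have to be found in the camera images.
- shell: the grey titanium-look knee femoral shell, loose, 0.2 to 0.45 kg: an arch 64 mm long (its x) by 67 mm wide (its y) standing on its two ends; origin at the centre of its underside on the bench, z up. Its flat top, 47.5 mm above the bench, is split by a 13 mm gap along x into two runners; each carries a coloured sprung cap in a black collar 25 mm in diameter and 3 mm high
- shell_blue: the blue cap on the grey shell, the spot to touch: a sprung disc 20 mm in diameter; origin at the centre of its upper face, 59.5 mm above the bench, at x 0, y +20 mm of the shell, z up. It stands 9 mm proud of its collar and gives up to 6 mm straight down, from 0.7 N at first contact to about 7 N at the end of its travel, beyond which it is rigid; it springs back by itself
- shell_yellow: the yellow cap on the grey shell, made the same, origin at the centre of its upper face, 40 mm from the blue one (shell x 0, y -20 mm); not to be touched
- trial: white resin trial shell, loose, same shape, size, axes and blue and yellow caps as the grey shell; not to be touched
- sternum: white resin sternum plate, loose, lying flat, 130 mm long (its y) by up to 52 mm wide, 10 mm thick, origin under its middle; not to be touched
- key_green (a joint): travel of the green key: 0 up, 0.006 m fully down; spring-loaded, starts to move at about 1.5 N, fully down at 5 N, comes back up by itself
- key_green_top (a point): centre of the upper face of the green key (round cap 34 mm in diameter), 52 mm above the bench with the key up; the key is pressed straight down. It stands 10 mm proud of a black round collar 50 mm in diameter on a fixed grey block 56 x 56 x 30 mm; about 4 mm still stand proud with the key down. The three keys stand in a row beyond the shells, in any order
- key_amber (a joint): travel of the amber key, made like the green one; not to be touched
- key_amber_top (a point): centre of the upper face of the amber key, 52 mm above the bench
- key_red (a joint): travel of the red key, made like the green one; not to be touched
- key_red_top (a point): centre of the upper face of the red key, 52 mm above the bench
- station_amber: grey block 56 x 56 x 30 mm, fixed, that carries the amber key; origin at the centre of its underside; not to be touched
- station_red: the like block that carries the red key; not to be touched
- vise: small blue cast bench vise, fixed at the back left, about 170 mm long (its x) by 100 mm wide, 116 mm high, chrome screw handle on its near side; origin on the bench under the handle, the vise reaching 160 mm from there along its +x; not to be touched
- jaw1: brass soft jaw, loose L-shaped bar 85 mm long (its y), 32 mm wide, 24 mm high, origin under it; not to be touched
- jaw2: the other brass soft jaw, the same; not to be touched
- mallet: green-headed mallet lying on the bench at the right, 260 mm long along its x, head 85 mm wide and 52 mm high at +x, origin on the bench under the handle; not to be touched
Not all that is in view belongs to the job. What is shaped like the shell but purple is not meant.

How it is judged:
On the way, in this order (a step that is already met when the one before it is completed fails the run):
1. the fingertips touch the blue cap of the grey shell (contact force between the fingers and shell_blue above 0.5 N), for 0.05 s.
2. the fingers have left the shell and risen above it (contact force between the fingers and shell below 0.1 N and distance between the grasp point and shell_blue above 0.045 m), for 0.1 s.
3. the green key is pressed down (value of joint key_green above 0.0048 m), for 0.05 s.
At the end, for the whole second after the job is handed in: The grey shell stands at rest within 6 mm of where it was and upright (within 3 degrees), all three keys are up (within 1 mm), and every loose bystander is within 6 mm of where it was (value of joint each of key_green, key_amber, key_red below 0.001 m and distance of each of shell, shell_blue, trial, sternum, jaw1, jaw2, mallet from where it was at the start of the episode below 0.006 m and angle between shell's own z axis and vertical below 0.05 rad and linear speed of shell below 0.01 m/s); the robot touches nothing.
It fails at once if the shell is pressed hard (over 25 N) (contact force between the fingers and shell above 25 N).
It fails at once if the shell is shifted by more than 8 mm, lifted or tipped (distance of shell from where it was at the start of the episode above 0.008 m or height (world z) of shell above 0.006 m or angle between shell's own z axis and vertical above 0.1 rad).
It fails at once if the yellow cap is touched (contact force between any of the fingers, the arm and shell_yellow above 0.5 N).
It fails at once if the amber or the red key or its block is touched (contact force between any of the fingers, the arm and station_amber above 0.5 N or contact force between any of the fingers, the arm and station_red above 0.5 N or value of joint any of key_amber, key_red above 0.002 m).
It fails at once if the trial shell, sternum plate, a soft jaw, the mallet or the vise is touched (contact force between any of the fingers, the arm and trial above 0.5 N or contact force between any of the fingers, the arm and sternum above 0.5 N or contact force between any of the fingers, the arm and jaw1 above 0.5 N or contact force between any of the fingers, the arm and jaw2 above 0.5 N or contact force between any of the fingers, the arm and mallet above 0.5 N or contact force between any of the fingers, the arm and vise above 0.5 N).
It also fails if it takes over 38 s, if anything falls off the work surface, if the arm or the gripper's body presses on something with over 40 N, if the wrist force passes 120 N, or if a joint passes its speed limit or range.

### The arm

A 7-joint arm with a two-finger parallel gripper is mounted at the origin on the work surface. World frame = base frame: x ahead of the robot, y to its left, z up, the work surface at z = 0. Lengths are in m, angles in rad, forces in N, time in s.
With the tool pointing down it reaches from about 0.4 to 0.85 m from the base axis. Payload 10.4 kg.
Tool frame: the origin (TCP) lies on the centre line of the jaws, within the pads' length; the fingertips stand 11 mm ahead of it and the grasp point (between the pads) lies 8 mm behind it (manip.finger_overhang is the distance from the TCP to the fingertips, in m); z points along the fingers, y is the line along which they close (so a half turn about z gives the same grasp; the last joint's range is limited). The gripper opens to 85 mm and grips with 20 to 120 N. Pads are 22 mm wide; open, the fingers measure 114 mm over their backs; the gripper's body (76 mm by 85 mm) begins 54 mm behind the grasp point. The pads swing forward as they close: fully open they stand 13 mm farther back than shut.
Start: joints at [1.134, 0.332, -0.065, 1.46, 0.022, 1.35, -0.088], TCP at [0.251, -0.572, 0.242] pointing down, gripper open.
Joint ranges: [-2.6, 2.6], [-0.5, 2.12], [-1.47, 1.34], [0.16, 2.42], [-1.27, 4.41], [0.06, 2.06], [-2.6, 2.6]. Speed limits (rad/s): [2.22, 2.22, 2.79, 2.79, 3.14, 3.14, 3.14].

### API

Orientations are given as a unit quaternion [x, y, z, w].
In Python, from workcell import manip, imaging, workorder gives the robot as it stands.
- The arm moves only by the tool jog_arm, never from a script. Its argument "deltas" is a list of rows, each an object with "gripper": the opening, from 0 (shut) to 1 (fully open); "offset": the shift along the tool's x, y, z in m, a list of three; "rotation": the turn, a rotation vector about the tool's x, y, z in degrees, a list of three. In form: [{"gripper": gripper, "offset": [tx, ty, tz], "rotation": [ax, ay, az]}, ...]. A call has 1 to 20 rows; each row shifts and turns the commanded pose from where the row before left it, along the tool's axes as they then stand; what a row does not reach is not made up. A row lasts 1/10 s, in which the tool goes at most 50 mm and 8.59 degrees, less where a joint would pass 70% of its speed; a pose out of reach is approached as far as the arm can. A call with a gripper value outside its range is refused whole. The fingers move at their own pace and stop on an object; "newtons" is the grip in N (left out, the last holds). Time passes only in rows, so rows that do not move let the fingers close. It gives the time, the measured TCP pose, the force, the opening and the grip force at its end, in the units of the state.
- manip.get_obs(): the state, without advancing time (a new reading comes with each control period).
- imaging.camera(name): name is "scene" or "side" or "wrist"; returns the picture (480x640x3 uint8, blue, green, red); there is no depth.
- imaging.camera_model(name): a dict with "camera_matrix" (3x3 intrinsics, pixels), "world_to_cam" (4x4, takes a point from world to camera coordinates); the wrist camera has in their place "hand_eye" (4x4, takes a point from camera to tool coordinates, whose origin is the TCP and whose axes are the flange's). Camera axes: x right, y up, looking along -z (the intrinsics and any distortion apply to the point x, -y, -z); pixel columns grow to the right and rows downward; lengths in m; the calibration is good to about 2 mm. A picture is of the moment at which its call begins: read the wrist's pose just before it. camera_model takes no time and is no camera call.
- workorder.hand_in(): hands the job in; it is judged then, once.
The state is a dict: "clock": time; "joint_pos": joint angles; "joint_velocities": joint speeds; "tau": joint torques, N m; "position": TCP position; "ee_rot": TCP orientation; "ft_force": force on the tool from outside, world axes, zero at the start; "torque": the same for the moment, N m; "grip_width": opening from 0.0 (shut) to 1.0 (fully open); "grasp_force": force on a finger pad.
Only numpy, scipy, OpenCV 4.12 (cv2) and the standard library are available. Lean on these libraries where they do the work, as an engineer would, in place of code of your own. Each camera call takes 0.05 s, during which the arm holds its last target. There are 200 camera calls.

## Working session

There is one attempt and no reset: what is moved stays moved. The work goes in short steps, Python scripts to look and compute and a tool call to move; the robot and the scene stay as the last step left them, time stands still between calls to the robot, and variables do not carry over. Pictures are saved under pics/ and viewed, at most 10 in all, crops included, and the job is handed in when it is done.

Besides the shell and the picture viewer there is one more tool, called after ">>>" by a JSON object that holds its "op" and its "data", one argument or row to a line. jog_arm: Moves the arm, as the interface text tells. Its arguments: {"type":"object","properties":{"deltas":{"type":"array","items":{"type":"object","properties":{"gripper":{"type":"number"},"offset":{"type":"array","items":{"type":"number"}},"rotation":{"type":"array","items":{"type":"number"}}}}},"newtons":{"type":"number"}},"required":["deltas"]}

```bash
mkdir -p pics
python3 - <<'E'
from workcell import manip, imaging
import cv2
print(manip.get_obs())
for n in("scene","side"):
    cv2.imwrite(f"pics/{n}0.png",imaging.camera(n)); print(n,imaging.camera_model(n))
print(imaging.camera_model("wrist"),manip.finger_overhang)
E
```

```text
{'clock': 0.0, 'joint_pos': array([ 1.13438436,  0.33289539, -0.06473043,  1.46096679,  0.02157097,
        1.34986269, -0.0885307 ]), 'joint_velocities': array([-0.00220342,  0.00213758,  0.00085995, -0.00035028,  0.00095477,
        0.00208152,  0.00013357]), 'tau': array([-3.69360678e-04, -6.25437212e+01,  4.90596215e-02, -3.91620004e+01,
        1.61235826e-02,  9.74553754e-03,  4.51306107e-05]), 'position': array([ 0.25119004, -0.57190681,  0.24148913]), 'ee_rot': array([ 9.78669601e-01,  2.05439274e-01, -1.61178805e-04, -7.00800657e-04]), 'ft_force': array([-0.0458007 , -0.11090201, -0.09065343]), 'torque': array([0.02672408, 0.00937065, 0.01731895]), 'grasp_force': 0.0, 'grip_width': 0.9999790904115962}
scene {'camera_matrix': array([[560.93202428,   0.        , 320.15891053],
       [  0.        , 560.93202428, 236.47060603],
       [  0.        ,   0.        ,   1.        ]]), 'world_to_cam': array([[-0.20434265,  0.97883278,  0.01142269,  0.08660269],
       [-0.64370867, -0.14315446,  0.75176189,  0.24668842],
       [ 0.73748439,  0.14626414,  0.65933571, -1.47441576],
  
[... 333 characters left out ...]
29, -0.46922667,  0.85475449, -0.1665108 ],
       [-0.37020973,  0.770427  ,  0.51902505, -0.90723675],
       [ 0.        ,  0.        ,  0.        ,  1.        ]])}
{'camera_matrix': array([[378.36149435,   0.        , 319.67449391],
       [  0.        , 378.36149435, 233.91493115],
       [  0.        ,   0.        ,   1.        ]]), 'hand_eye': array([[-6.31675403e-04,  9.47389940e-01,  3.20081086e-01,
         8.14524515e-02],
       [ 9.99999728e-01,  4.76650175e-04,  5.62675078e-04,
        -6.24343311e-04],
       [ 3.80506003e-04,  3.20081355e-01, -9.47389984e-01,
        -1.31103795e-01],
       [ 0.00000000e+00,  0.00000000e+00,  0.00000000e+00,
         1.00000000e+00]])} 0.011
```

View pics/scene0.png

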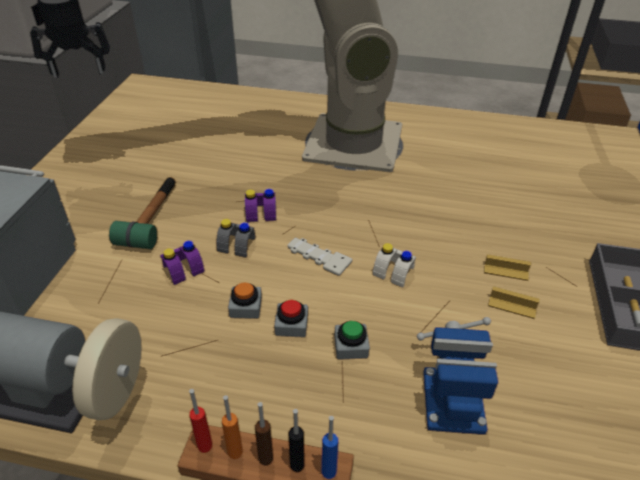

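View pics/side0.png

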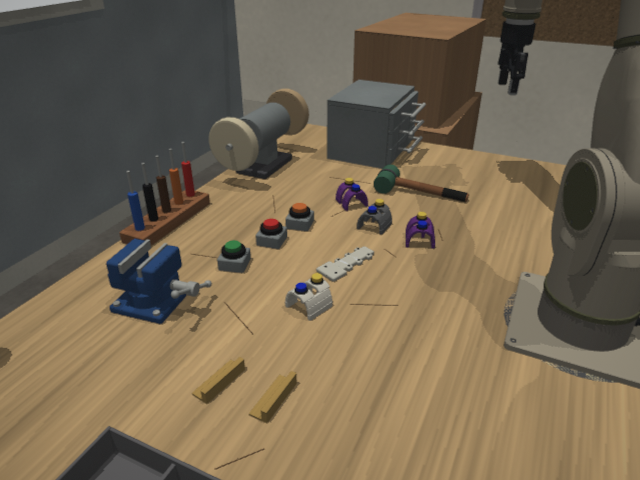

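The scene picture shows the grey shell with its blue cap at about (244,228) and yellow cap at (226,224). The green key is at (352,328). In the side view they are at about (372,211), (379,204) and (234,246).

```bash
cat > h.py <<'E'
from workcell import manip, imaging
import cv2, numpy as np
from scipy.spatial.transform import Rotation as R
HUE={'blue':(110,130),'yellow':(22,33),'green':(45,80)}
def blob(img,col,near,rad=14):
    hsv=cv2.cvtColor(img,cv2.COLOR_BGR2HSV); lo,hi=HUE[col]
    m=cv2.inRange(hsv,(lo,130,60),(hi,255,255))
    n,l,s,c=cv2.connectedComponentsWithStats(m)
    k=[i for i in range(1,n) if np.hypot(*(c[i]-near))<rad and s[i,4]>8]
    k=max(k,key=lambda i:s[i,4]); return c[k],s[k]
def cam(name):
    M=imaging.camera_model(name); K=M['camera_matrix']
    if name!='wrist':
        T=np.linalg.inv(M['world_to_cam'])
    else:
        o=manip.get_obs(); B=np.eye(4); B[:3,:3]=R.from_quat(o['ee_rot']).as_matrix(); B[:3,3]=o['position']; T=B@M['hand_eye']
    return K,T
def hit(name,uv,z,KT=None):
    K,T=KT or cam(name)
    d=np.linalg.inv(K)@[*uv,1]; d=T[:3,:3]@[d[0],-d[1],-d[2]]
    return T[:3,3]+d*(z-T[2,3])/d[2]
E
python3 - <<'E'
from h import *
P={'scene':{'blue':(244,228),'yellow':(226,224),'green':(352,328)},'side':{'blue':(372,211),'yellow':(379,204),'green':(234,246)}}
for n in P:
    im=cv2.imread(f'pics/{n}0.png')
    for c,p in P[n].items():
        b,s=blob(im,c,np.array(p)); print(n,c,b.round(1),s,hit(n,b,.047 if c=='green' else .055).round(4))
o=manip.get_obs(); print(R.from_quat(o['ee_rot']).as_matrix().round(3))
E
```

```text
scene blue [243.7 226.8] [239 223  10   8  65] [ 0.451  -0.1519  0.055 ]
scene yellow [225.6 222.7] [221 218  10  10  79] [ 0.4469 -0.1916  0.055 ]
scene green [352.2 329.2] [342 322  21  16 268] [0.6574 0.1033 0.047 ]
side blue [372.  208.9] [368 206   9   7  49] [ 0.4507 -0.1547  0.055 ]
side yellow [379.2 201.7] [375 199   9   7  49] [ 0.4479 -0.1947  0.055 ]
side green [232.2 245.3] [225 241  16  11 116] [0.6597 0.0996 0.047 ]
[[ 0.916  0.402 -0.001]
 [ 0.402 -0.916  0.001]
 [-0.    -0.001 -1.   ]]
```

>>> {"op": "jog_arm", "data": {
  "deltas": [
    {"gripper": 0, "offset": [0.0251, -0.0217, 0]},
    {"gripper": 0, "offset": [0.0251, -0.0217, 0]},
    {"gripper": 0, "offset": [0.0251, -0.0217, 0]},
    {"gripper": 0, "offset": [0.0251, -0.0217, 0]},
    {"gripper": 0, "offset": [0.0251, -0.0217, 0]},
    {"gripper": 0, "offset": [0.0251, -0.0217, 0]},
    {"gripper": 0, "offset": [0.0251, -0.0217, 0]},
    {"gripper": 0, "offset": [0.0251, -0.0217, 0]},
    {"gripper": 0, "offset": [0.0251, -0.0217, 0]},
    {"gripper": 0, "offset": [0.0251, -0.0217, 0]},
    {"gripper": 0, "offset": [0.0251, -0.0217, 0]},
    {"gripper": 0, "offset": [0.0251, -0.0217, 0]},
    {"gripper": 0, "offset": [0.0251, -0.0217, 0]},
    {"gripper": 0, "offset": [0.0251, -0.0217, 0]},
    {"gripper": 0, "rotation": [0, 0, 6.5], "offset": [0, 0, 0.018]},
    {"gripper": 0, "rotation": [0, 0, 6.5], "offset": [0, 0, 0.018]},
    {"gripper": 0, "rotation": [0, 0, 6.5], "offset": [0, 0, 0.018]},
    {"gripper": 0, "rotation": [0, 0, 6.5], "offset": [0, 0, 0.018]},
    {"gripper": 0},
    {"gripper": 0}
  ]
}}

```text
schema error: expected keys gripper, offset, rotation
```

Run:
```python
from h import *
o=manip.get_obs(); print(o['position'],R.from_quat(o['ee_rot']).as_matrix().round(3),o['grip_width'],o['ft_force'],o['clock'])
KT=cam('wrist'); im=imaging.camera('wrist'); cv2.imwrite('pics/w1.png',im)
K,T=KT; Ti=np.linalg.inv(T)
for c,p in {'blue':(.451,-.153,.0595),'yellow':(.4475,-.193,.0595)}.items():
    q=Ti[:3]@[*p,1]; uv=(K@[q[0],-q[1],-q[2]]); uv=uv[:2]/uv[2]
    try:
        b,s=blob(im,c,uv,40); print(c,uv.round(),b.round(1),s,hit('wrist',b,.0585,KT).round(4))
    except Exception as e: print(c,uv,e)
```

```text
[ 0.25116981 -0.57197477  0.24161834] [[ 0.916  0.402 -0.001]
 [ 0.402 -0.916  0.001]
 [-0.    -0.001 -1.   ]] 1.0016941292793557 [ 0.49410962 -1.13615455 -0.64334828] 0.1
blue [-223.17444413 -405.04699772] max() iterable argument is empty
yellow [-146.42766515 -355.16902525] max() iterable argument is empty
```

View pics/w1.png

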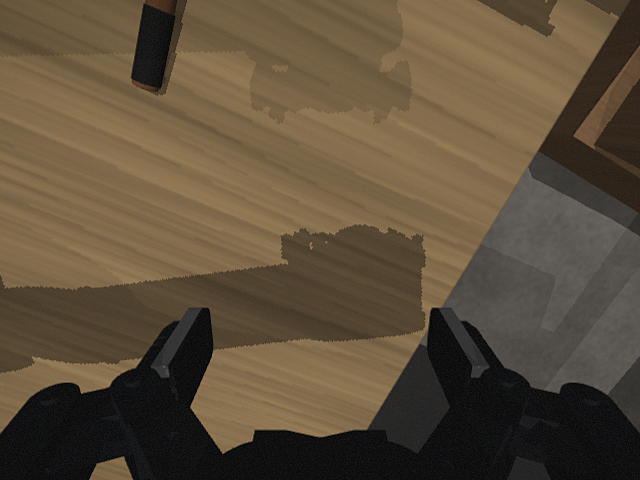

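The move was refused because every row needs all three keys, so nothing moved. The picture is the start pose: bench and mallet handle at about (155,50). I'm resending the complete rows.

>>> {"op": "jog_arm", "data": {
  "deltas": [
    {"gripper": 0, "offset": [0.0251, -0.0217, 0], "rotation": [0, 0, 0]},
    {"gripper": 0, "offset": [0.0251, -0.0217, 0], "rotation": [0, 0, 0]},
    {"gripper": 0, "offset": [0.0251, -0.0217, 0], "rotation": [0, 0, 0]},
    {"gripper": 0, "offset": [0.0251, -0.0217, 0], "rotation": [0, 0, 0]},
    {"gripper": 0, "offset": [0.0251, -0.0217, 0], "rotation": [0, 0, 0]},
    {"gripper": 0, "offset": [0.0251, -0.0217, 0], "rotation": [0, 0, 0]},
    {"gripper": 0, "offset": [0.0251, -0.0217, 0], "rotation": [0, 0, 0]},
    {"gripper": 0, "offset": [0.0251, -0.0217, 0], "rotation": [0, 0, 0]},
    {"gripper": 0, "offset": [0.0251, -0.0217, 0], "rotation": [0, 0, 0]},
    {"gripper": 0, "offset": [0.0251, -0.0217, 0], "rotation": [0, 0, 0]},
    {"gripper": 0, "offset": [0.0251, -0.0217, 0], "rotation": [0, 0, 0]},
    {"gripper": 0, "offset": [0.0251, -0.0217, 0], "rotation": [0, 0, 0]},
    {"gripper": 0, "offset": [0.0251, -0.0217, 0], "rotation": [0, 0, 0]},
    {"gripper": 0, "offset": [0.0251, -0.0217, 0], "rotation": [0, 0, 0]},
    {"gripper": 0, "offset": [0, 0, 0.018], "rotation": [0, 0, 6.5]},
    {"gripper": 0, "offset": [0, 0, 0.018], "rotation": [0, 0, 6.5]},
    {"gripper": 0, "offset": [0, 0, 0.018], "rotation": [0, 0, 6.5]},
    {"gripper": 0, "offset": [0, 0, 0.018], "rotation": [0, 0, 6.5]},
    {"gripper": 0, "offset": [0, 0, 0], "rotation": [0, 0, 0]},
    {"gripper": 0, "offset": [0, 0, 0], "rotation": [0, 0, 0]}
  ]
}}

```text
clock: 2.15
position: [0.4509, -0.1527, 0.1706]
ee_rot: [1.0, -0.018, -0.0, -0.0]
ft_force: [0.0, -0.8, 1.0]
grip_width: 0.003
grasp_force: 0.0
```

```bash
cat > look.py <<'E'
from h import *
import sys
o=manip.get_obs(); print(o['position'],R.from_quat(o['ee_rot']).as_matrix().round(3),o['grip_width'],o['ft_force'],o['clock'])
KT=cam('wrist'); im=imaging.camera('wrist'); cv2.imwrite(sys.argv[1],im)
K,T=KT; Ti=np.linalg.inv(T)
for c,p in {'blue':(.451,-.153,.0595),'yellow':(.4475,-.193,.0595),'green':(.6585,.1015,.052)}.items():
    q=Ti[:3]@[*p,1]; uv=(K@[q[0],-q[1],-q[2]]); uv=uv[:2]/uv[2]
    try:
        b,s=blob(im,c,uv,40); print(c,uv.round(),b.round(1),s,hit('wrist',b,p[2]-.001,KT).round(4))
    except Exception as e: print(c,uv,e)
E
python3 look.py pics/w2.png
```

```text
[ 0.45088856 -0.15273273  0.17062088] [[ 0.999 -0.036 -0.   ]
 [-0.036 -0.999  0.   ]
 [-0.    -0.    -1.   ]] 0.002972304863640337 [ 0.0480267  -0.79432296  1.03096796] 2.15
blue [320. 233.] [319.3 232.4] [305 218  29  29 644] [ 0.451  -0.1522  0.0585]
yellow [380. 236.] [377.4 234.4] [363 220  30  30 664] [ 0.4481 -0.1916  0.0585]
green [-176.70092869 -128.0565537 ] max() iterable argument is empty
```

View pics/w2.png

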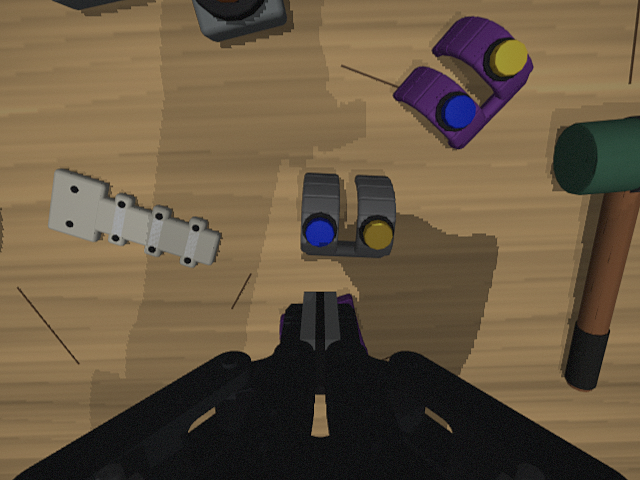

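The picture shows the grey shell directly below, with its blue cap at (319,232) and yellow cap at (377,234). The shut fingers line up with the blue cap, so I'll descend.

>>> {"op": "jog_arm", "data": {
  "deltas": [
    {"gripper": 0, "offset": [0, 0, 0.025], "rotation": [0, 0, 0]},
    {"gripper": 0, "offset": [0, 0, 0.025], "rotation": [0, 0, 0]},
    {"gripper": 0, "offset": [0, 0, 0.025], "rotation": [0, 0, 0]},
    {"gripper": 0, "offset": [0, 0, 0.015], "rotation": [0, 0, 0]},
    {"gripper": 0, "offset": [0, 0, 0.005], "rotation": [0, 0, 0]},
    {"gripper": 0, "offset": [0, 0, 0], "rotation": [0, 0, 0]},
    {"gripper": 0, "offset": [0, 0, 0], "rotation": [0, 0, 0]}
  ]
}}

```text
clock: 2.9
position: [0.4517, -0.1531, 0.0765]
ee_rot: [1.0, -0.02, 0.001, 0.0]
ft_force: [1.1, -0.2, 0.1]
grip_width: 0.001
grasp_force: 0.0
```

>>> {"op": "jog_arm", "data": {
  "deltas": [
    {"gripper": 0, "offset": [0, 0, 0.002], "rotation": [0, 0, 0]},
    {"gripper": 0, "offset": [0, 0, 0.002], "rotation": [0, 0, 0]},
    {"gripper": 0, "offset": [0, 0, 0.002], "rotation": [0, 0, 0]},
    {"gripper": 0, "offset": [0, 0, 0.001], "rotation": [0, 0, 0]},
    {"gripper": 0, "offset": [0, 0, 0], "rotation": [0, 0, 0]},
    {"gripper": 0, "offset": [0, 0, 0], "rotation": [0, 0, 0]}
  ]
}}

```text
clock: 3.5
position: [0.4512, -0.1529, 0.0686]
ee_rot: [1.0, -0.02, 0.0, 0.0]
ft_force: [0.7, 0.1, 2.9]
grip_width: -0.001
grasp_force: 1.4
```

>>> {"op": "jog_arm", "data": {
  "deltas": [
    {"gripper": 0, "offset": [0, 0, 0.001], "rotation": [0, 0, 0]},
    {"gripper": 0, "offset": [0, 0, 0], "rotation": [0, 0, 0]},
    {"gripper": 0, "offset": [0, 0, 0], "rotation": [0, 0, 0]}
  ]
}}

```text
clock: 3.8
position: [0.4512, -0.1529, 0.0675]
ee_rot: [1.0, -0.02, 0.0, 0.0]
ft_force: [0.1, -0.9, 3.8]
grip_width: 0.002
grasp_force: 2.0
```

>>> {"op": "jog_arm", "data": {
  "deltas": [
    {"gripper": 0, "offset": [0, 0, -0.005], "rotation": [0, 0, 0]},
    {"gripper": 0, "offset": [0, 0, -0.015], "rotation": [0, 0, 0]},
    {"gripper": 0, "offset": [0, 0, -0.025], "rotation": [0, 0, 0]},
    {"gripper": 0, "offset": [0, 0, -0.025], "rotation": [0, 0, 0]},
    {"gripper": 0, "offset": [0, 0, -0.025], "rotation": [0, 0, 0]},
    {"gripper": 0, "offset": [0, 0, -0.012], "rotation": [0, 0, 0]},
    {"gripper": 0, "offset": [0, 0, 0], "rotation": [0, 0, 0]},
    {"gripper": 0, "offset": [0, 0, 0], "rotation": [0, 0, 0]}
  ]
}}

```text
clock: 4.6
position: [0.4503, -0.1527, 0.1733]
ee_rot: [1.0, -0.02, -0.001, -0.0]
ft_force: [-0.5, -0.0, -0.1]
grip_width: 0.0
grasp_force: 0.0
```

```bash
python3 look.py pics/w3.png
```

```text
[ 0.45033766 -0.15269181  0.1732941 ] [[ 0.999 -0.04  -0.001]
 [-0.04  -0.999  0.   ]
 [-0.001 -0.    -1.   ]] 0.00029055486548436386 [-0.45262231 -0.03465275 -0.08856346] 4.6
blue [321. 231.] [319.4 230.4] [306 216  28  29 629] [ 0.4509 -0.1522  0.0585]
yellow [379. 233.] [376.9 232.2] [363 218  29  30 648] [ 0.448  -0.1915  0.0585]
green [-171.87824068 -124.65565676] max() iterable argument is empty
```

>>> {"op": "jog_arm", "data": {
  "deltas": [
    {"gripper": 0, "offset": [0.0198, -0.0262, 0], "rotation": [0, 0, 0]},
    {"gripper": 0, "offset": [0.0198, -0.0262, 0], "rotation": [0, 0, 0]},
    {"gripper": 0, "offset": [0.0198, -0.0262, 0], "rotation": [0, 0, 0]},
    {"gripper": 0, "offset": [0.0198, -0.0262, 0], "rotation": [0, 0, 0]},
    {"gripper": 0, "offset": [0.0198, -0.0262, 0], "rotation": [0, 0, 0]},
    {"gripper": 0, "offset": [0.0198, -0.0262, 0], "rotation": [0, 0, 0]},
    {"gripper": 0, "offset": [0.0198, -0.0262, 0], "rotation": [0, 0, 0]},
    {"gripper": 0, "offset": [0.0198, -0.0262, 0], "rotation": [0, 0, 0]},
    {"gripper": 0, "offset": [0.0198, -0.0262, 0], "rotation": [0, 0, 0]},
    {"gripper": 0, "offset": [0.0198, -0.0262, 0], "rotation": [0, 0, 0]},
    {"gripper": 0, "offset": [0, 0, 0], "rotation": [0, 0, 0]},
    {"gripper": 0, "offset": [0, 0, 0], "rotation": [0, 0, 0]}
  ]
}}

```text
clock: 5.85
position: [0.6586, 0.1018, 0.1722]
ee_rot: [1.0, -0.019, -0.001, 0.0]
ft_force: [0.4, -0.6, 0.6]
grip_width: 0.004
grasp_force: 0.0
```

```bash
python3 look.py pics/w4.png
```

```text
[0.65856646 0.10178323 0.17223983] [[ 0.999 -0.038 -0.003]
 [-0.038 -0.999  0.   ]
 [-0.003  0.    -1.   ]] 0.003629216651156387 [ 0.38972756 -0.55070065  0.63962783] 5.85
blue [630. 453.] [624.9 449.2] [611 438  29  23 469] [ 0.4541 -0.1488  0.0585]
yellow [676.71022056 454.63497545] max() iterable argument is empty
green [320. 229.] [318.9 225.8] [ 297  207   47   37 1323] [0.6602 0.1026 0.051 ]
```

View pics/w4.png

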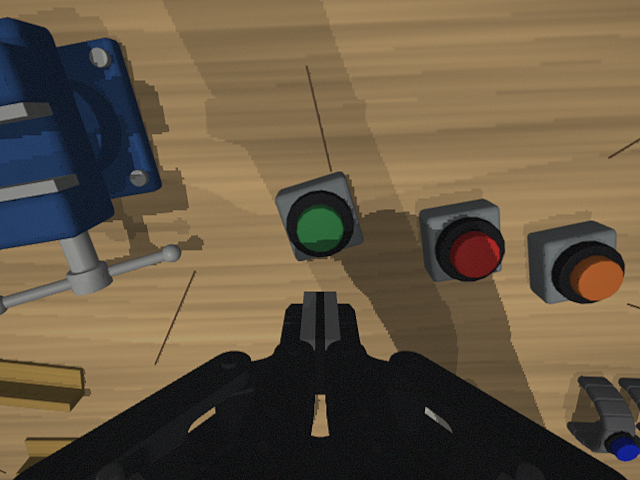

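The picture shows the green key centred under the fingers at about (320,229). The vise handle ball at (172,253) is about 95 mm to the side, which clears the gripper. I'll press next.

>>> {"op": "jog_arm", "data": {
  "deltas": [
    {"gripper": 0, "offset": [0, 0, 0.025], "rotation": [0, 0, 0]},
    {"gripper": 0, "offset": [0, 0, 0.025], "rotation": [0, 0, 0]},
    {"gripper": 0, "offset": [0, 0, 0.025], "rotation": [0, 0, 0]},
    {"gripper": 0, "offset": [0, 0, 0.02], "rotation": [0, 0, 0]},
    {"gripper": 0, "offset": [0, 0, 0.01], "rotation": [0, 0, 0]},
    {"gripper": 0, "offset": [0, 0, 0], "rotation": [0, 0, 0]},
    {"gripper": 0, "offset": [0, 0, 0], "rotation": [0, 0, 0]}
  ]
}}

```text
clock: 6.6
position: [0.6596, 0.1006, 0.0702]
ee_rot: [1.0, -0.02, 0.0, 0.0]
ft_force: [-0.3, 0.6, 0.3]
grip_width: -0.001
grasp_force: 0.0
```

>>> {"op": "jog_arm", "data": {
  "deltas": [
    {"gripper": 0, "offset": [0, 0, 0.002], "rotation": [0, 0, 0]},
    {"gripper": 0, "offset": [0, 0, 0.002], "rotation": [0, 0, 0]},
    {"gripper": 0, "offset": [0, 0, 0.002], "rotation": [0, 0, 0]},
    {"gripper": 0, "offset": [0, 0, 0.002], "rotation": [0, 0, 0]},
    {"gripper": 0, "offset": [0, 0, 0.002], "rotation": [0, 0, 0]},
    {"gripper": 0, "offset": [0, 0, 0], "rotation": [0, 0, 0]},
    {"gripper": 0, "offset": [0, 0, 0], "rotation": [0, 0, 0]}
  ]
}}

```text
clock: 7.3
position: [0.6595, 0.1011, 0.0596]
ee_rot: [1.0, -0.02, 0.0, 0.0]
ft_force: [0.1, 0.2, 4.1]
grip_width: 0.001
grasp_force: 1.7
```

>>> {"op": "jog_arm", "data": {
  "deltas": [
    {"gripper": 0, "offset": [0, 0, 0.001], "rotation": [0, 0, 0]},
    {"gripper": 0, "offset": [0, 0, 0.001], "rotation": [0, 0, 0]},
    {"gripper": 0, "offset": [0, 0, 0.001], "rotation": [0, 0, 0]},
    {"gripper": 0, "offset": [0, 0, 0], "rotation": [0, 0, 0]},
    {"gripper": 0, "offset": [0, 0, 0], "rotation": [0, 0, 0]},
    {"gripper": 0, "offset": [0, 0, 0], "rotation": [0, 0, 0]}
  ]
}}

```text
clock: 7.9
position: [0.6595, 0.1011, 0.0572]
ee_rot: [1.0, -0.02, 0.0, 0.0]
ft_force: [-2.2, -1.0, 10.2]
grip_width: -0.002
grasp_force: 4.9
```

The force has risen to 10 N at the stop, so the key is fully down. I'll withdraw.

>>> {"op": "jog_arm", "data": {
  "deltas": [
    {"gripper": 0, "offset": [0, 0, -0.005], "rotation": [0, 0, 0]},
    {"gripper": 0, "offset": [0, 0, -0.015], "rotation": [0, 0, 0]},
    {"gripper": 0, "offset": [0, 0, -0.025], "rotation": [0, 0, 0]},
    {"gripper": 0, "offset": [0, 0, -0.025], "rotation": [0, 0, 0]},
    {"gripper": 0, "offset": [0, 0, -0.025], "rotation": [0, 0, 0]},
    {"gripper": 0, "offset": [0, 0, -0.02], "rotation": [0, 0, 0]},
    {"gripper": 0, "offset": [0, 0, 0], "rotation": [0, 0, 0]},
    {"gripper": 0, "offset": [0, 0, 0], "rotation": [0, 0, 0]},
    {"gripper": 0, "offset": [0, 0, 0], "rotation": [0, 0, 0]}
  ]
}}

```text
clock: 8.8
position: [0.6586, 0.1009, 0.1702]
ee_rot: [1.0, -0.02, -0.001, 0.0]
ft_force: [-0.2, 0.4, 0.2]
grip_width: -0.003
grasp_force: 0.0
```

```bash
python3 look.py pics/w5.png; python3 -c "
from workcell import workorder; print(workorder.hand_in())"
```

```text
[0.65858447 0.10086281 0.17022762] [[ 0.999 -0.04  -0.002]
 [-0.04  -0.999 -0.   ]
 [-0.002  0.001 -1.   ]] -0.002584773903715801 [-0.15255869  0.43353538  0.21938422] 8.8
blue [631. 455.] [625.6 451. ] [611 440  29  23 481] [ 0.4543 -0.1483  0.0585]
yellow [678.23745718 456.55055924] max() iterable argument is empty
green [319. 230.] [317.1 227. ] [ 295  208   47   37 1350] [0.6602 0.1028 0.051 ]
the job is handed in; nothing more can be done
None
```

I touched the grey shell's blue cap at about 3.8 N with no sign of the shell moving, pressed the green key down to its stop (about 10 N), withdrew, and handed the job in at about 9 s; no verdict came back.

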